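Feel along a row of preserving jars for the lid that has not sealed

TASK

Check the seals of the four preserving jars on the board: with the fingertips, gently press the middle of each lid in turn, working along the row from the robot's left end to its right end. One jar has not sealed, so its lid gives by a few millimetres under the finger while the others stay firm; once all four have been felt, go to that loose lid and finish while still holding it pressed down with a fingertip. Only touch the lids: do not lift or shift the jars, and leave the other things alone.

Things in the scene. Friction and masses are not known exactly. Their poses are not given: they have to be found in the camera images.
- board: Fixed bamboo board, 170 mm (its x) by 470 mm (its y), upper face 18 mm above the counter. Origin: centre of its underside, on the counter. Its y axis runs along the row of jars, towards the robot's left end of the row; yaw within 0.4 rad of the world axes.
- place_1 (a point): Spot on the board's upper face where the first (robot's left end, +y) jar of the row stands; that jar's axis is within about 14 mm of it. Spots are 106 mm apart.
- place_2 (a point): Spot on the board's upper face where the second jar of the row stands; that jar's axis is within about 14 mm of it. Spots are 106 mm apart.
- place_3 (a point): Spot on the board's upper face where the third jar of the row stands; that jar's axis is within about 14 mm of it. Spots are 106 mm apart.
- place_4 (a point): Spot on the board's upper face where the last (robot's right end, -y) jar of the row stands; that jar's axis is within about 14 mm of it. Spots are 106 mm apart.
- jar_a: One of four outwardly identical filled glass preserving jars with a screw band and a flat lid, standing loose on the board: 80 mm diameter, 127 mm tall to the middle of the lid, 0.5 to 1 kg. Origin: centre of its underside, z up. The letter says nothing about its spot in the row.
- disc_a: The thin metal lid disc of jar_a: flat on top over 54 mm diameter, 3.5 mm proud of the screw band (72 mm diameter) around it. Origin: middle of its upper face; z up; it sinks with the lid.
- lid_a (a joint): How far the middle of jar_a's lid is pushed in, m; 0 at rest. A sealed lid is stiff: 1.6 N to start, at most 1 mm (at 5.6 N), then solid. Exactly one of the four jars has not sealed: its lid starts to give at 1.8 N and sinks up to 4 mm (5.4 N); it springs back when let go. Which one cannot be seen, only felt.
- jar_b: One of four outwardly identical filled glass preserving jars with a screw band and a flat lid, standing loose on the board: 80 mm diameter, 127 mm tall to the middle of the lid, 0.5 to 1 kg. Origin: centre of its underside, z up. The letter says nothing about its spot in the row.
- disc_b: The thin metal lid disc of jar_b: flat on top over 54 mm diameter, 3.5 mm proud of the screw band (72 mm diameter) around it. Origin: middle of its upper face; z up; it sinks with the lid.
- lid_b (a joint): How far the middle of jar_b's lid is pushed in, m; 0 at rest. A sealed lid is stiff: 1.6 N to start, at most 1 mm (at 5.6 N), then solid. Exactly one of the four jars has not sealed: its lid starts to give at 1.8 N and sinks up to 4 mm (5.4 N); it springs back when let go. Which one cannot be seen, only felt.
- jar_c: One of four outwardly identical filled glass preserving jars with a screw band and a flat lid, standing loose on the board: 80 mm diameter, 127 mm tall to the middle of the lid, 0.5 to 1 kg. Origin: centre of its underside, z up. The letter says nothing about its spot in the row.
- disc_c: The thin metal lid disc of jar_c: flat on top over 54 mm diameter, 3.5 mm proud of the screw band (72 mm diameter) around it. Origin: middle of its upper face; z up; it sinks with the lid.
- lid_c (a joint): How far the middle of jar_c's lid is pushed in, m; 0 at rest. A sealed lid is stiff: 1.6 N to start, at most 1 mm (at 5.6 N), then solid. Exactly one of the four jars has not sealed: its lid starts to give at 1.8 N and sinks up to 4 mm (5.4 N); it springs back when let go. Which one cannot be seen, only felt.
- jar_d: One of four outwardly identical filled glass preserving jars with a screw band and a flat lid, standing loose on the board: 80 mm diameter, 127 mm tall to the middle of the lid, 0.5 to 1 kg. Origin: centre of its underside, z up. The letter says nothing about its spot in the row.
- disc_d: The thin metal lid disc of jar_d: flat on top over 54 mm diameter, 3.5 mm proud of the screw band (72 mm diameter) around it. Origin: middle of its upper face; z up; it sinks with the lid.
- lid_d (a joint): How far the middle of jar_d's lid is pushed in, m; 0 at rest. A sealed lid is stiff: 1.6 N to start, at most 1 mm (at 5.6 N), then solid. Exactly one of the four jars has not sealed: its lid starts to give at 1.8 N and sinks up to 4 mm (5.4 N); it springs back when let go. Which one cannot be seen, only felt.
- tin: Food tin, 74 mm diameter, 108 mm tall, standing on the counter beyond the row. Origin: centre of its underside. Bystander.
- funnel: Steel jar funnel, 128 mm mouth, 85 mm tall, standing spout down on the counter beyond the row. Origin: centre of its underside. Bystander.
- lifter: Jar lifter (wire tongs with black grips), 215 mm long, 14 mm high, lying on the counter beyond the row. Origin: near its pivot, on the counter. Bystander.

How it is judged (in metres and radians):
On the way, in this order (a step that is already met when the one before it is completed fails the run):
1. a fingertip presses the lid of the first jar from the robot's left (over 1 N) (((horizontal distance between disc_a and place_1 below 0.045 m and contact force between the fingers and disc_a above 1 N) or (horizontal distance between disc_b and place_1 below 0.045 m and contact force between the fingers and disc_b above 1 N) or (horizontal distance between disc_c and place_1 below 0.045 m and contact force between the fingers and disc_c above 1 N) or (horizontal distance between disc_d and place_1 below 0.045 m and contact force between the fingers and disc_d above 1 N))), for 0.1 s.
2. a fingertip presses the lid of the second jar from the robot's left (over 1 N) (((horizontal distance between disc_a and place_2 below 0.045 m and contact force between the fingers and disc_a above 1 N) or (horizontal distance between disc_b and place_2 below 0.045 m and contact force between the fingers and disc_b above 1 N) or (horizontal distance between disc_c and place_2 below 0.045 m and contact force between the fingers and disc_c above 1 N) or (horizontal distance between disc_d and place_2 below 0.045 m and contact force between the fingers and disc_d above 1 N))), for 0.1 s.
3. a fingertip presses the lid of the third jar from the robot's left (over 1 N) (((horizontal distance between disc_a and place_3 below 0.045 m and contact force between the fingers and disc_a above 1 N) or (horizontal distance between disc_b and place_3 below 0.045 m and contact force between the fingers and disc_b above 1 N) or (horizontal distance between disc_c and place_3 below 0.045 m and contact force between the fingers and disc_c above 1 N) or (horizontal distance between disc_d and place_3 below 0.045 m and contact force between the fingers and disc_d above 1 N))), for 0.1 s.
4. a fingertip presses the lid of the fourth jar from the robot's left (over 1 N) (((horizontal distance between disc_a and place_4 below 0.045 m and contact force between the fingers and disc_a above 1 N) or (horizontal distance between disc_b and place_4 below 0.045 m and contact force between the fingers and disc_b above 1 N) or (horizontal distance between disc_c and place_4 below 0.045 m and contact force between the fingers and disc_c above 1 N) or (horizontal distance between disc_d and place_4 below 0.045 m and contact force between the fingers and disc_d above 1 N))), for 0.1 s.
At the end, for the whole second after the job is handed in: The fingers hold the unsealed lid pushed in by more than 1.5 mm (of its 4 mm; a sealed lid cannot go past 1 mm) with 1 to 25 N; every jar stands upright (within 0.08 rad), at rest and within 20 mm of where it began; tin, funnel and jar lifter within 30 mm of where they began (((value of joint lid_a above 0.0015 m and contact force between the fingers and disc_a between 1 and 25 N) or (value of joint lid_b above 0.0015 m and contact force between the fingers and disc_b between 1 and 25 N) or (value of joint lid_c above 0.0015 m and contact force between the fingers and disc_c between 1 and 25 N) or (value of joint lid_d above 0.0015 m and contact force between the fingers and disc_d between 1 and 25 N)) and distance of each of jar_a, jar_b, jar_c, jar_d from where it was at the start of the episode below 0.02 m and angle between each of jar_a, jar_b, jar_c, jar_d's own z axis and vertical below 0.08 rad and linear speed of each of jar_a, jar_b, jar_c, jar_d below 0.02 m/s and distance of each of tin, funnel, lifter from where it was at the start of the episode below 0.03 m); the arm keeps its last pose, push and grip.
It fails at once if a jar is lifted off the board (over 8 mm) (z of any of jar_a, jar_b, jar_c, jar_d in the frame of board above 0.026 m).
It fails at once if a jar is tipped or shoved out of the row (over 0.3 rad or 30 mm) (angle between any of jar_a, jar_b, jar_c, jar_d's own z axis and vertical above 0.3 rad or distance of any of jar_a, jar_b, jar_c, jar_d from where it was at the start of the episode above 0.03 m).
It fails at once if a lid is pressed so hard that it dents (over 40 N) (contact force between anything else and disc_a above 40 N or contact force between anything else and disc_b above 40 N or contact force between anything else and disc_c above 40 N or contact force between anything else and disc_d above 40 N).
It fails at once if the tin, funnel or jar lifter is knocked away (over 30 mm) (distance of any of tin, funnel, lifter from where it was at the start of the episode above 0.03 m).
It also fails if it takes over 58 s, if anything falls off the work surface, if the arm or the gripper's body presses on something with over 40 N, if the wrist force passes 120 N, or if a joint passes its speed limit or range.

ROBOT

A 7-joint arm with a two-finger parallel gripper is mounted at the origin on the work surface. World frame = base frame: x ahead of the robot, y to its left, z up, the work surface at z = 0. Lengths are in mm, angles in rad, forces in N, time in s.
With the tool pointing down it reaches from about 425 to 925 mm from the base axis. Payload 6.8 kg.
Tool frame: the origin (TCP) lies on the centre line of the jaws, within the pads' length; the fingertips stand 14 mm ahead of it and the grasp point (between the pads) lies 5 mm behind it (robot.tip_reach is the distance from the TCP to the fingertips, in mm); z points along the fingers, y is the line along which they close (so a half turn about z gives the same grasp; the last joint's range is limited). The gripper opens to 85 mm and grips with 20 to 120 N. Pads are 22 mm wide; open, the fingers measure 114 mm over their backs; the gripper's body (76 mm by 85 mm) begins 54 mm behind the grasp point. The pads swing forward as they close: fully open they stand 13 mm farther back than shut.
Start: joints at [1.212, 0.477, 0.022, 1.555, -0.011, 1.109, -0.083], TCP at [167.529, -653.897, 245.308] pointing down, gripper open.
Joint ranges: [-2.96, 2.96], [-0.34, 2.1], [-1.41, 1.46], [0.24, 2.44], [-1.37, 4.51], [0.17, 1.92], [-2.96, 2.96]. Speed limits (rad/s): [2.39, 2.39, 3.14, 3.14, 3.14, 3.14, 3.14].

INTERFACE

Orientations are given as a 3x3 rotation matrix whose columns are the frame's x, y, z axes.
In Python, from plant import robot, read_camera, calibration, spotter gives the robot as it stands.
- The arm moves only by the shell command python3 -m jog 'ROWS' [OPENING] [FORCE]. ROWS is JSON, a list of rows, each an object with "travel": the shift along the world's x, y, z in m, a list of three; "yaw": the turn about the world's z in degrees. In form: [{"travel": [x, y, z], "yaw": yaw}, ...]. A call has 1 to 12 rows; each row is the pose to reach, as a shift and turn from the pose commanded when the call began; what a row does not reach only later rows make up. A row lasts 1/12 s, in which the tool goes at most 41.7 mm and 7.16 degrees, less where a joint would pass 70% of its speed; a pose out of reach is approached as far as the arm can. A call with a gripper value outside its range is refused whole. OPENING is the opening, from 0 (shut) to 1 (fully open), set as the call begins (- or left out, the last holds). The fingers move at their own pace and stop on an object; FORCE is the grip in N (left out, the last holds). Time passes only in rows, so rows that repeat a pose let the fingers close. It gives the time, the measured TCP pose, the force, the opening and the grip force at its end, in the units of the state.
- robot.get_obs(): the state, without advancing time (a new reading comes with each control period).
- read_camera(name): name is "scene" or "top" or "wrist"; returns (picture, depth): 420x560x3 uint8, red, green, blue; 420x560 float32, mm along the optical axis (not along the pixel's ray), 0 where there is no reading.
- calibration(name): a dict with "fx", "fy", "cx", "cy" (pixels), "rvec" (rotation vector, rad) and "tvec" (3), from world to camera coordinates, as OpenCV has them; the wrist camera has in their place "mount" (4x4, takes a point from camera to tool coordinates, whose origin is the TCP and whose axes are the flange's). Camera axes: x right, y down, z forward; pixel columns grow to the right and rows downward; lengths in mm; the calibration is good to about 2 mm. A picture is of the moment at which its call begins: read the wrist's pose just before it. calibration takes no time and is no camera call.
- robot.sign_off(): hands the job in; it is judged then, once.
Trained networks look in the newest picture that a camera, given by its name, has taken for a name from the list of things; names that differ only in an ending like _2 or _b are one class to them, and where a whole thing is asked for, a point or a joint stands for the part that bears it (a point fixed in the world has none). Each returns a list of dicts, best first, with "confidence" (0 to 1); they miss things now and then, are a little off and sometimes report something else, mostly with a low value. They report only what shows in the picture. A call takes as long as a camera call.
- spotter.regions_of(camera, label): "region" (420x560 bool, what is visible of it) and "position" ([column, row] in pixels, amid what is visible of it).
The state is a dict: "time": time; "qpos": joint angles; "joint_velocities": joint speeds; "effort": joint torques, N m; "tool_pos": TCP position; "tcp_rot": TCP orientation; "force": force on the tool from outside, world axes, zero at the start; "moment": the same for the moment, N m; "finger_gap": opening from 0.0 (shut) to 1.0 (fully open); "grip_force": force on a finger pad.
Only numpy, scipy, OpenCV 4.12 (cv2) and the standard library are available. Lean on these libraries where they do the work, as an engineer would, in place of code of your own. Each camera call takes 0.05 s, during which the arm holds its last target. There are 200 camera calls.

## Working session

There is one attempt and no reset: what is moved stays moved. The work goes in short steps, Python scripts to look and compute and a shell command to move; the robot and the scene stay as the last step left them, time stands still between calls to the robot, and variables do not carry over. Pictures are saved under pics/ and viewed, at most 10 in all, crops included, and the job is handed in when it is done.

```bash
mkdir -p pics; cat > h.py <<'E'
import numpy as np, cv2
from plant import robot, read_camera, calibration, spotter
def world(cam, D, mask):
    c=calibration(cam); R=cv2.Rodrigues(np.array(c["rvec"],float))[0]; t=np.array(c["tvec"],float).ravel()
    v,u=np.nonzero(mask&(D>0)); z=D[v,u]
    P=np.c_[(u-c["cx"])/c["fx"]*z,(v-c["cy"])/c["fy"]*z,z]
    return (P-t)@R, u, v
E
python3 - <<'E'
from h import *
for cam in ("top","scene"):
    I,D=read_camera(cam); cv2.imwrite(f"pics/{cam}1.png",I[:,:,::-1])
    for l in ("jar_a","disc_a","tin","funnel"):
        for r in spotter.regions_of(cam,l):
            P,u,v=world(cam,D,r["region"])
            if len(P)==0: continue
            h=P[:,2].max() if len(P)<50 else np.percentile(P[:,2],98)
            T=P[P[:,2]>h-6]; m,rad=cv2.minEnclosingCircle(T[:,:2].astype(np.float32))
            print(cam,l,round(r["confidence"],2),np.round(r["position"]),len(P),"top z",round(h,1),"c",np.round(m,1),round(rad,1),"mean",np.round(T.mean(0),1))
o=robot.get_obs(); print(o["time"],o["tool_pos"],o["tcp_rot"],o["force"],o["finger_gap"])
E
```

```text
top jar_a 0.94 [332. 242.] 1098 top z 148.0 c [ 550.8 -146.8] 34.9 mean [ 551.  -147.   144.6]
top jar_a 0.88 [378. 228.] 1263 top z 147.9 c [ 578.4 -251.2] 35.1 mean [ 577.9 -250.8  144.7]
top jar_a 0.73 [285. 246.] 1015 top z 147.8 c [541.8 -40.3] 35.1 mean [541.8 -40.7 144.5]
top disc_a 0.97 [283. 243.] 570 top z 148.6 c [541.6 -40.4] 28.7 mean [542.2 -40.4 145.1]
top disc_a 0.96 [234. 266.] 612 top z 148.6 c [497.1  57.7] 29.9 mean [497.5  58.2 145.2]
top disc_a 0.91 [384. 226.] 604 top z 148.8 c [ 579.  -251.3] 29.6 mean [ 578.5 -251.   145.2]
top disc_a 0.72 [330. 242.] 571 top z 148.6 c [ 550.5 -146.9] 29.1 mean [ 551.3 -146.8  145.1]
top disc_a 0.53 [331. 238.] 1189 top z 147.9 c [ 551.1 -146.9] 35.1 mean [ 550.9 -147.2  144.6]
top disc_a 0.48 [286. 244.] 594 top z 148.6 c [542.6 -40.7] 29.7 mean [542.4 -40.6 145.1]
top tin 0.87 [222. 195.] 1038 top z 110.4 c [651.6  96.9] 37.2 mean [651.2  96.4 106.8]
top funnel 0.72 [379. 152.] 2164 top z 86.6 c [ 753.1 -244.9] 63.8 mean [ 761.1 -249.5   84.5]
scene jar_a 0.98 [202. 303.] 1901 top z 146.0 c [ 578.4 -251. ] 35.4 mean [ 579.1
[... 418 characters left out ...]
422 top z 147.0 c [541.8 -38.3] 29.3 mean [542.9 -40.  144.5]
scene disc_a 0.78 [215. 246.] 515 top z 147.1 c [ 550.7 -145.8] 29.3 mean [ 551.3 -146.9  144.3]
scene disc_a 0.58 [200. 293.] 651 top z 146.8 c [ 577.7 -251.1] 29.5 mean [ 578.5 -251.6  144.1]
scene tin 0.62 [305. 196.] 1301 top z 108.9 c [651.4  99. ] 38.3 mean [651.2  98.4 105.8]
scene funnel 0.94 [284. 332.] 2817 top z 85.6 c [ 752.  -243.1] 63.6 mean [ 747.7 -236.9   83.8]
0.5 [ 167.52475602 -653.8675251   245.26067899] [[ 9.68720775e-01  2.48153299e-01 -2.06513009e-06]
 [ 2.48153299e-01 -9.68720772e-01  7.62216995e-05]
 [ 1.69141318e-05 -7.43500126e-05 -9.99999997e-01]] [-0.11396058  1.17041919 -0.12942018] 1.004069288525449
```

View pics/top1.png

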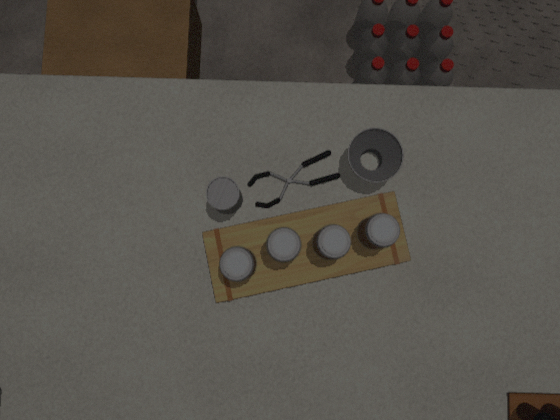

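```bash
python3 -m jog '[{"travel":[0.04,0.04,0],"yaw":0},{"travel":[0.07,0.07,0],"yaw":0},{"travel":[0.1,0.1,0],"yaw":0},{"travel":[0.13,0.13,0],"yaw":0},{"travel":[0.16,0.16,0],"yaw":0},{"travel":[0.19,0.19,0],"yaw":0},{"travel":[0.22,0.22,0],"yaw":0},{"travel":[0.25,0.25,0],"yaw":0},{"travel":[0.28,0.28,0],"yaw":0},{"travel":[0.31,0.31,0],"yaw":0},{"travel":[0.34,0.34,0],"yaw":0},{"travel":[0.37,0.37,0],"yaw":0}]' 0 20
```

```text
time: 1.5
tool_pos: [522.3, -298.8, 245.7]
tcp_rot: [[0.969, 0.248, 0.001], [0.248, -0.969, -0.0], [0.0, 0.001, -1.0]]
force: [-0.4, -1.1, -0.7]
finger_gap: -0.002
grip_force: 0.0
```

The top view shows four jars in a row on the board, left to right at about (236,263), (284,244), (332,242) and (382,230). The tin is at (223,195), the lifter at (290,180) and the funnel at (376,153), all beyond the row. The network positions match this.

```bash
python3 -m jog '[{"travel":[0,0.03,0],"yaw":0},{"travel":[0,0.065,0],"yaw":0},{"travel":[0,0.1,0],"yaw":0},{"travel":[0,0.135,0],"yaw":0},{"travel":[-0.01,0.17,0],"yaw":0},{"travel":[-0.015,0.205,0],"yaw":0},{"travel":[-0.02,0.24,0],"yaw":0},{"travel":[-0.03,0.275,0],"yaw":0},{"travel":[-0.035,0.31,0],"yaw":0},{"travel":[-0.04,0.33,0],"yaw":0},{"travel":[-0.04,0.342,0],"yaw":0},{"travel":[-0.04,0.342,0],"yaw":0}]' 0 20; python3 -m jog '[{"travel":[0,0,-0.02],"yaw":0},{"travel":[0,0,-0.04],"yaw":0},{"travel":[0,0,-0.06],"yaw":0},{"travel":[0,0,-0.07],"yaw":0},{"travel":[0,0,-0.075],"yaw":0},{"travel":[0,0,-0.075],"yaw":0},{"travel":[0,0,-0.075],"yaw":0}]'
```

```text
time: 2.5
tool_pos: [480.8, 45.0, 245.8]
tcp_rot: [[0.967, 0.253, 0.001], [0.253, -0.967, 0.001], [0.001, -0.001, -1.0]]
force: [0.5, 0.4, -0.1]
finger_gap: 0.002
grip_force: 0.0
time: 3.08
tool_pos: [481.6, 41.3, 170.8]
tcp_rot: [[0.969, 0.248, 0.001], [0.248, -0.969, 0.0], [0.001, 0.0, -1.0]]
force: [0.1, 0.4, 1.2]
finger_gap: 0.001
grip_force: 0.0
```

```bash
python3 -m jog '[{"travel":[0.016,0.017,0],"yaw":0},{"travel":[0.016,0.017,0],"yaw":0},{"travel":[0.016,0.017,-0.004],"yaw":0},{"travel":[0.016,0.017,-0.008],"yaw":0},{"travel":[0.016,0.017,-0.009],"yaw":0},{"travel":[0.016,0.017,-0.01],"yaw":0},{"travel":[0.016,0.017,-0.011],"yaw":0},{"travel":[0.016,0.017,-0.011],"yaw":0},{"travel":[0.016,0.017,-0.011],"yaw":0}]'
```

```text
time: 3.83
tool_pos: [497.0, 58.5, 159.3]
tcp_rot: [[0.969, 0.248, 0.0], [0.248, -0.969, -0.0], [-0.0, 0.0, -1.0]]
force: [0.1, 0.2, -0.4]
finger_gap: 0.0
grip_force: 0.0
```

```bash
python3 -m jog '[{"travel":[0,0,-0.0005],"yaw":0},{"travel":[0,0,-0.001],"yaw":0},{"travel":[0,0,-0.001],"yaw":0},{"travel":[0,0,-0.001],"yaw":0}]'
```

```text
time: 4.17
tool_pos: [497.2, 58.5, 158.5]
tcp_rot: [[0.969, 0.248, 0.0], [0.248, -0.969, -0.0], [0.0, 0.0, -1.0]]
force: [-2.0, -1.7, 4.5]
finger_gap: 0.001
grip_force: 1.9
```

```bash
python3 -m jog '[{"travel":[0,0,-0.0005],"yaw":0},{"travel":[0,0,-0.0005],"yaw":0},{"travel":[0,0,-0.0005],"yaw":0}]'; python3 -m jog '[{"travel":[0,0,-0.0005],"yaw":0},{"travel":[0,0,-0.001],"yaw":0},{"travel":[0,0,-0.001],"yaw":0}]'
```

```text
time: 4.42
tool_pos: [497.2, 58.6, 158.1]
tcp_rot: [[0.969, 0.248, 0.0], [0.248, -0.969, -0.0], [0.0, 0.0, -1.0]]
force: [-1.8, -1.1, 6.3]
finger_gap: -0.0
grip_force: 2.9
time: 4.67
tool_pos: [497.3, 58.6, 158.0]
tcp_rot: [[0.969, 0.248, 0.001], [0.248, -0.969, -0.0], [0.0, 0.001, -1.0]]
force: [-5.5, -2.0, 14.0]
finger_gap: -0.001
grip_force: 7.1
```

Jar 1 is firm: it stops dead at 14 N. On to jar 2.

```bash
python3 -m jog '[{"travel":[0,0,0.015],"yaw":0},{"travel":[0,0,0.025],"yaw":0},{"travel":[0.012,-0.025,0.025],"yaw":0},{"travel":[0.025,-0.055,0.025],"yaw":0},{"travel":[0.038,-0.085,0.025],"yaw":0},{"travel":[0.045,-0.099,0.025],"yaw":0},{"travel":[0.045,-0.099,0.015],"yaw":0},{"travel":[0.045,-0.099,0.007],"yaw":0},{"travel":[0.045,-0.099,0.004],"yaw":0},{"travel":[0.045,-0.099,0.003],"yaw":0},{"travel":[0.045,-0.099,0.0025],"yaw":0},{"travel":[0.045,-0.099,0.0025],"yaw":0}]'; python3 -m jog '[{"travel":[0,0,-0.0005],"yaw":0},{"travel":[0,0,-0.001],"yaw":0},{"travel":[0,0,-0.001],"yaw":0},{"travel":[0,0,-0.001],"yaw":0}]'
```

```text
time: 5.67
tool_pos: [541.8, -39.2, 159.4]
tcp_rot: [[0.968, 0.25, -0.0], [0.25, -0.968, 0.0], [-0.0, -0.0, -1.0]]
force: [-0.5, -0.3, 0.7]
finger_gap: -0.003
grip_force: 0.0
time: 6.0
tool_pos: [542.4, -39.9, 158.7]
tcp_rot: [[0.969, 0.249, 0.001], [0.249, -0.969, 0.0], [0.001, -0.0, -1.0]]
force: [-0.2, 1.7, 2.0]
finger_gap: 0.001
grip_force: 1.0
```

```bash
python3 -m jog '[{"travel":[0,0,-0.0005],"yaw":0},{"travel":[0,0,-0.001],"yaw":0},{"travel":[0,0,-0.001],"yaw":0},{"travel":[0,0,-0.001],"yaw":0}]'
```

```text
time: 6.33
tool_pos: [542.4, -40.1, 157.5]
tcp_rot: [[0.969, 0.248, 0.001], [0.248, -0.969, 0.0], [0.001, -0.0, -1.0]]
force: [0.1, 2.3, 2.9]
finger_gap: -0.002
grip_force: 1.5
```

```bash
python3 -m jog '[{"travel":[0,0,-0.0007],"yaw":0},{"travel":[0,0,-0.0015],"yaw":0},{"travel":[0,0,-0.0015],"yaw":0},{"travel":[0,0,-0.0015],"yaw":0}]'
```

```text
time: 6.67
tool_pos: [542.4, -40.1, 156.0]
tcp_rot: [[0.969, 0.248, 0.001], [0.248, -0.969, 0.0], [0.001, -0.0, -1.0]]
force: [1.1, 2.7, 3.6]
finger_gap: 0.001
grip_force: 2.2
```

Jar 2 is loose: its lid has sunk about 3 mm at under 4 N. Next I feel jars 3 and 4.

```bash
python3 -m jog '[{"travel":[0,0,0.015],"yaw":0},{"travel":[0,0,0.025],"yaw":0},{"travel":[0.002,-0.025,0.025],"yaw":0},{"travel":[0.005,-0.055,0.025],"yaw":0},{"travel":[0.007,-0.085,0.025],"yaw":0},{"travel":[0.009,-0.107,0.025],"yaw":0},{"travel":[0.009,-0.107,0.015],"yaw":0},{"travel":[0.009,-0.107,0.008],"yaw":0},{"travel":[0.009,-0.107,0.005],"yaw":0},{"travel":[0.009,-0.107,0.004],"yaw":0},{"travel":[0.009,-0.107,0.0035],"yaw":0},{"travel":[0.009,-0.107,0.0035],"yaw":0}]'; python3 -m jog '[{"travel":[0,0,-0.0005],"yaw":0},{"travel":[0,0,-0.001],"yaw":0},{"travel":[0,0,-0.001],"yaw":0},{"travel":[0,0,-0.001],"yaw":0}]'
```

```text
time: 7.67
tool_pos: [551.2, -146.3, 159.4]
tcp_rot: [[0.968, 0.25, 0.0], [0.25, -0.968, 0.0], [0.0, -0.0, -1.0]]
force: [-0.2, 0.1, 0.5]
finger_gap: 0.001
grip_force: 0.0
time: 8.0
tool_pos: [551.5, -146.6, 158.8]
tcp_rot: [[0.969, 0.249, 0.001], [0.249, -0.969, 0.001], [0.001, -0.0, -1.0]]
force: [-0.2, 2.2, 2.1]
finger_gap: 0.001
grip_force: 1.6
```

```bash
python3 -m jog '[{"travel":[0,0,-0.0005],"yaw":0},{"travel":[0,0,-0.001],"yaw":0},{"travel":[0,0,-0.001],"yaw":0},{"travel":[0,0,-0.001],"yaw":0}]'
```

```text
time: 8.33
tool_pos: [551.6, -146.7, 158.1]
tcp_rot: [[0.969, 0.249, 0.001], [0.249, -0.969, 0.0], [0.001, -0.0, -1.0]]
force: [-1.6, 2.8, 7.8]
finger_gap: 0.002
grip_force: 4.0
```

Jar 3 is firm. On to jar 4.

```bash
python3 -m jog '[{"travel":[0,0,0.015],"yaw":0},{"travel":[0,0,0.025],"yaw":0},{"travel":[0.007,-0.025,0.025],"yaw":0},{"travel":[0.014,-0.055,0.025],"yaw":0},{"travel":[0.021,-0.085,0.025],"yaw":0},{"travel":[0.027,-0.104,0.025],"yaw":0},{"travel":[0.027,-0.104,0.015],"yaw":0},{"travel":[0.027,-0.104,0.007],"yaw":0},{"travel":[0.027,-0.104,0.004],"yaw":0},{"travel":[0.027,-0.104,0.003],"yaw":0},{"travel":[0.027,-0.104,0.002],"yaw":0},{"travel":[0.027,-0.104,0.002],"yaw":0}]'; python3 -m jog '[{"travel":[0,0,-0.0005],"yaw":0},{"travel":[0,0,-0.001],"yaw":0},{"travel":[0,0,-0.001],"yaw":0},{"travel":[0,0,-0.001],"yaw":0}]'
```

```text
time: 9.33
tool_pos: [578.2, -250.2, 159.4]
tcp_rot: [[0.968, 0.25, -0.0], [0.25, -0.968, 0.0], [0.0, -0.0, -1.0]]
force: [0.4, -0.5, 0.7]
finger_gap: -0.003
grip_force: 0.0
time: 9.67
tool_pos: [578.5, -250.8, 158.8]
tcp_rot: [[0.969, 0.249, 0.001], [0.249, -0.969, 0.0], [0.001, -0.0, -1.0]]
force: [-0.1, 3.3, 1.7]
finger_gap: -0.001
grip_force: 1.5
```

```bash
python3 -m jog '[{"travel":[0,0,-0.0005],"yaw":0},{"travel":[0,0,-0.001],"yaw":0},{"travel":[0,0,-0.001],"yaw":0},{"travel":[0,0,-0.001],"yaw":0}]'
```

```text
time: 10.0
tool_pos: [578.5, -250.8, 158.1]
tcp_rot: [[0.969, 0.249, 0.001], [0.249, -0.969, 0.0], [0.001, -0.0, -1.0]]
force: [-1.4, 2.8, 8.0]
finger_gap: 0.0
grip_force: 3.7
```

Jar 4 is firm too, so I go back to jar 2 and press it.

```bash
python3 -m jog '[{"travel":[0,0,0.015],"yaw":0},{"travel":[0,0,0.025],"yaw":0},{"travel":[-0.005,0.025,0.025],"yaw":0},{"travel":[-0.01,0.055,0.025],"yaw":0},{"travel":[-0.016,0.09,0.025],"yaw":0},{"travel":[-0.022,0.125,0.025],"yaw":0},{"travel":[-0.028,0.16,0.025],"yaw":0},{"travel":[-0.033,0.19,0.025],"yaw":0},{"travel":[-0.036,0.211,0.025],"yaw":0},{"travel":[-0.036,0.211,0.025],"yaw":0},{"travel":[-0.036,0.211,0.015],"yaw":0},{"travel":[-0.036,0.211,0.007],"yaw":0}]'; python3 -m jog '[{"travel":[0,0,-0.003],"yaw":0},{"travel":[0,0,-0.005],"yaw":0},{"travel":[0,0,-0.006],"yaw":0},{"travel":[0,0,-0.007],"yaw":0},{"travel":[0,0,-0.008],"yaw":0},{"travel":[0,0,-0.0085],"yaw":0},{"travel":[0,0,-0.0085],"yaw":0},{"travel":[0,0,-0.0085],"yaw":0}]'
```

```text
time: 11.0
tool_pos: [542.5, -41.6, 163.8]
tcp_rot: [[0.969, 0.247, 0.001], [0.247, -0.969, -0.001], [0.001, 0.001, -1.0]]
force: [-0.1, -0.5, -1.1]
finger_gap: -0.001
grip_force: 0.0
time: 11.67
tool_pos: [542.4, -40.7, 156.2]
tcp_rot: [[0.969, 0.248, 0.001], [0.248, -0.969, -0.0], [0.001, 0.001, -1.0]]
force: [-1.2, -3.8, 4.7]
finger_gap: 0.003
grip_force: 2.1
```

```bash
python3 -m jog '[{"travel":[0,0,-0.0005],"yaw":0},{"travel":[0,0,-0.0005],"yaw":0},{"travel":[0,0,-0.0005],"yaw":0},{"travel":[0,0,-0.0005],"yaw":0},{"travel":[0,0,-0.0005],"yaw":0},{"travel":[0,0,-0.0005],"yaw":0}]'; python3 - <<'E'
from h import *
for cam in ("top","scene"):
    I,D=read_camera(cam)
    for l in ("jar_a",):
        for r in spotter.regions_of(cam,l):
            P,u,v=world(cam,D,r["region"]); T=P[(P[:,2]>138)&(P[:,2]<150)]
            if len(T)>5: print(cam,round(r["confidence"],2),np.round(cv2.minEnclosingCircle(T[:,:2].astype(np.float32))[0],1))
o=robot.get_obs(); print(o["tool_pos"],o["force"])
E
```

```text
time: 12.17
tool_pos: [542.5, -40.6, 155.7]
tcp_rot: [[0.969, 0.248, 0.001], [0.248, -0.969, -0.0], [0.001, 0.001, -1.0]]
force: [-0.7, -3.7, 5.5]
finger_gap: -0.0
grip_force: 2.7
top 0.93 [498.   58.8]
top 0.7 [ 578.4 -251. ]
top 0.7 [ 551.1 -147.9]
scene 0.87 [ 561.7 -167.7]
scene 0.85 [ 577.8 -250.7]
scene 0.59 [537.7  37.3]
scene 0.58 [542.5 -39.4]
[542.50404668 -40.58205329 155.67796035] [ 0.12981623 -3.56752996  4.90400612]
```

The jars are still where they began (scene outliers are from partial occlusion by the arm), and the loose lid is held down about 3.3 mm at roughly 5 N.

```bash
python3 -c "
from plant import robot
print(robot.sign_off())"
```

```text
the job is handed in; nothing more can be done
None
```

I pressed all four lids in order from left to right; the second jar from the robot's left is the unsealed one, and I handed the job in with its lid held down about 3.3 mm at roughly 5 N (the sign-off gave no verdict).

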